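# Sort look-alike hubs by weight into spring-catch holders

### The arm

A 7-joint arm with a two-finger parallel gripper is mounted at the origin on a cart in front of the work surface, level with it; the furniture and walls round the work are solid. World frame = base frame: x ahead of the robot, y to its left, z up, the work surface at z = 0. Lengths are in m, angles in degrees, forces in N, time in s.
With the tool pointing down it reaches from about 0.425 to 0.875 m from the base axis. Payload 4.7 kg.
Tool frame: the origin (TCP) lies midway between the tips of the shut fingers; the grasp point (between the pads) lies 19 mm behind it (env.tcp_to_grasp is the distance from the TCP to the grasp point, in m); z points along the fingers, x is the direction in which the jaws open and shut, and the axes are right-handed (so a half turn about z gives the same grasp; the last joint's range is limited). The gripper opens to 87 mm and grips with 3 to 60 N. Pads are 19 mm wide; open, the fingers measure 117 mm over their backs; the gripper's body (75 mm by 190 mm) begins 51 mm behind the grasp point.
Start: joints at [-66.572, 18.392, -4.016, 83.108, 1.295, 78.541, -3.26], TCP at [0.25, 0.6, 0.223] pointing down, gripper open.
Joint ranges: [-163.93, 163.93], [-17.29, 119.83], [-79.2, 71.16], [3.27, 140.29], [-89.18, 269.18], [5.43, 117.66], [-154.24, 154.24]. Speed limits (degrees/s): [147.25, 147.25, 180, 180, 180, 180, 180].

### API

Orientations are given as [roll, pitch, yaw] about the fixed x, y, z axes, in that order (R = Rz(yaw) Ry(pitch) Rx(roll)).
In Python, from cell import env, viewer gives the robot as it stands.
- The arm moves only by the shell command python3 -m pendant 'ROWS' [OPENING] [FORCE]. ROWS is JSON, a list of rows, each a list of 6 numbers: the shift along the tool's x, y, z each as a share of 0.1 m, from -1 to 1, then the turn, a rotation vector about the tool's x, y, z each as a share of 90 degrees, from -1 to 1. A call has exactly 8 rows; each row is the pose to reach, as a shift and turn from the pose commanded when the call began, along the tool's axes at that moment; what a row does not reach only later rows make up. A row lasts 1/8 s, in which the tool goes at most 62.5 mm and 10.7 degrees, less where a joint would pass 70% of its speed; a pose out of reach is approached as far as the arm can. A call with a number of a shift or a turn outside -1 to 1 is refused whole. A call with a gripper value outside its range is refused whole. OPENING is the finger opening in mm, from 0 to 87, set as the call begins (- or left out, the last holds). The fingers move at their own pace and stop on an object; FORCE is the grip in N (left out, the last holds). Time passes only in rows, so rows that repeat a pose let the fingers close, or fill a call up. It gives the time, the measured TCP pose, the force and the opening at its end, in the units of the state.
- env.get_obs(): the state, without advancing time (a new reading comes with each control period).
- viewer.read_camera(name): name is "scene" or "top"; returns a dict with "frame" (400x640x3 uint8, red, green, blue), "fx", "fy", "cx", "cy" (pixels), "k1" (the pictures are not rectified: a ray, as slopes to the right and down, at radius r is drawn at 1 + k1 r^2 times it, then the intrinsics apply), "view" (4x4, takes a point from world to camera coordinates). Camera axes: x right, y down, z forward; pixel columns grow to the right and rows downward; lengths in m; the calibration is good to about 2 mm. A picture is of the moment at which its call begins. There is no depth.
- env.sign_off(): hands the job in, once; it reports no verdict.
The state is a dict: "time_s": time; "qpos": joint angles; "joint_velocities": joint speeds; "effort": joint torques, N m; "tool_pos": TCP position; "tool_rot": TCP orientation; "force": force on the tool from outside, world axes, zero at the start; "wrist_torque": the same for the moment, N m; "grip_width": finger opening in m.
Only numpy, scipy, OpenCV 4.12 (cv2) and the standard library are available. Lean on these libraries where they do the work, as an engineer would, in place of code of your own. Each camera call takes 0.05 s, during which the arm holds its last target.

### The job

The two steel hubs on the bench look alike, but each may be hollow, filled or solid, so lift each one briefly to feel its weight. Then press it into the holder for its kind - one stud for hollow, two studs for filled, three studs for solid - straight down past the spring catches until it is fully home and upright, gently and without ramming it on the floor of the pocket (keep well under 50 N), and let go. Never let a hub drop into a holder, and do not knock a hub over or shift the pliers, the wax lump or the loupe.

Things in the scene. Friction and masses are not known exactly. Their poses are not given: they have to be found in the camera images.
- hub_1: loose upright steel hub: flange 44 mm across, 8 mm thick at the bottom, plain barrel 30 mm across above it up to the flat top at 70 mm; grip the barrel 54 mm up so the fingertips clear the holder. Origin: centre of underside, z up. Both hubs look alike; by weight each is hollow (140 g, 1.4 N), filled (360 g, 3.5 N) or solid (620 g, 6.1 N), within 8 percent; the two are never of one kind
- hub_2: loose upright steel hub: flange 44 mm across, 8 mm thick at the bottom, plain barrel 30 mm across above it up to the flat top at 70 mm; grip the barrel 54 mm up so the fingertips clear the holder. Origin: centre of underside, z up. Both hubs look alike; by weight each is hollow (140 g, 1.4 N), filled (360 g, 3.5 N) or solid (620 g, 6.1 N), within 8 percent; the two are never of one kind
- holder_1: fixed aluminium block, 86 x 90 x 30 mm (x, y, z), 1 brass stud on its top near the -x edge: for a hollow hub. Origin: centre of underside. Round pocket in its middle 47 mm across (49 at the mouth), 24 mm deep. Two brass spring catches poke in from its +y and -y sides, 39 mm apart at their lower edges; their tabs on top reach 36 mm above the origin
- holder_2: fixed aluminium block, 86 x 90 x 30 mm (x, y, z), 2 brass studs on its top near the -x edge: for a filled hub. Origin: centre of underside. Round pocket in its middle 47 mm across (49 at the mouth), 24 mm deep. Two brass spring catches poke in from its +y and -y sides, 39 mm apart at their lower edges; their tabs on top reach 36 mm above the origin
- holder_3: fixed aluminium block, 86 x 90 x 30 mm (x, y, z), 3 brass studs on its top near the -x edge: for a solid hub. Origin: centre of underside. Round pocket in its middle 47 mm across (49 at the mouth), 24 mm deep. Two brass spring catches poke in from its +y and -y sides, 39 mm apart at their lower edges; their tabs on top reach 36 mm above the origin
- holder_1_floor (a point): centre of the pocket floor of holder_1, 6 mm above its underside, z up; a hub is home with its origin here. A hub pushed down meets the catches about 16 mm above the floor; its weight alone does not pass them. They resist with about 10 to 18 N, most at 10 to 12 mm, then snap in over the flange about 3 mm above the floor and the push vanishes until the flange meets the rigid floor. It will not easily come out again
- holder_2_floor (a point): centre of the pocket floor of holder_2, 6 mm above its underside, z up; a hub is home with its origin here. A hub pushed down meets the catches about 16 mm above the floor; its weight alone does not pass them. They resist with about 10 to 18 N, most at 10 to 12 mm, then snap in over the flange about 3 mm above the floor and the push vanishes until the flange meets the rigid floor. It will not easily come out again
- holder_3_floor (a point): centre of the pocket floor of holder_3, 6 mm above its underside, z up; a hub is home with its origin here. A hub pushed down meets the catches about 16 mm above the floor; its weight alone does not pass them. They resist with about 10 to 18 N, most at 10 to 12 mm, then snap in over the flange about 3 mm above the floor and the push vanishes until the flange meets the rigid floor. It will not easily come out again
- round_pliers: bystander: loose pliers lying on the bench, 51 x 133 x 11 mm, long along y; origin: centre of the underside
- wax_lump: bystander: loose lump of wax, 41 x 50 x 19 mm; origin: centre of the underside
- loupe: bystander: loose folding loupe, 24 x 32 x 19 mm; origin: centre of the underside
Mind the look-alikes: they are no part of the job. Leave any blue look-alike of the hub_2 alone.

How it is judged (in metres and radians):
On the way, in this order (a step that is already met when the one before it is completed fails the run):
1. one of the hubs is lifted clear of the bench in the fingers (((height (world z) of hub_1 above 0.03 m and contact force between hub_1 and the fingers above 1 N) or (height (world z) of hub_2 above 0.03 m and contact force between hub_2 and the fingers above 1 N))), for 0.2 s.
2. one hub is pressed fully home in the holder for its kind and let go ((((horizontal distance between hub_1 and holder_1_floor below 0.004 m and z of hub_1 in the frame of holder_1_floor below 0.002 m and angle between hub_1's own z axis and vertical below 0.06 rad and contact force between hub_1 and holder_1 between 0.5 and 2.4 N and contact force between hub_1 and the fingers below 0.05 N) or (horizontal distance between hub_1 and holder_2_floor below 0.004 m and z of hub_1 in the frame of holder_2_floor below 0.002 m and angle between hub_1's own z axis and vertical below 0.06 rad and contact force between hub_1 and holder_2 between 2.4 and 4.8 N and contact force between hub_1 and the fingers below 0.05 N) or (horizontal distance between hub_1 and holder_3_floor below 0.004 m and z of hub_1 in the frame of holder_3_floor below 0.002 m and angle between hub_1's own z axis and vertical below 0.06 rad and contact force between hub_1 and holder_3 between 4.8 and 9 N and contact force between hub_1 and the fingers below 0.05 N)) or ((horizontal distance between hub_2 and holder_1_floor below 0.004 m and z of hub_2 in the frame of holder_1_floor below 0.002 m and angle between hub_2's own z axis and vertical below 0.06 rad and contact force between hub_2 and holder_1 between 0.5 and 2.4 N and contact force between hub_2 and the fingers below 0.05 N) or (horizontal distance between hub_2 and holder_2_floor below 0.004 m and z of hub_2 in the frame of holder_2_floor below 0.002 m and angle between hub_2's own z axis and vertical below 0.06 rad and contact force between hub_2 and holder_2 between 2.4 and 4.8 N and contact force between hub_2 and the fingers below 0.05 N) or (horizontal distance between hub_2 and holder_3_floor below 0.004 m and z of hub_2 in the frame of holder_3_floor below 0.002 m and angle between hub_2's own z axis and vertical below 0.06 rad and contact force between hub_2 and holder_3 between 4.8 and 9 N and contact force between hub_2 and the fingers below 0.05 N)))), for 0.2 s.
At the end, for the whole second after the job is handed in: Each hub stands fully home in the holder of its own kind (hollow: one stud, filled: two studs, solid: three studs; the kind is proved by the weight it puts on the holder): underside within 2 mm of the pocket floor, centred within 4 mm, upright within 0.06 rad, at rest and let go (((horizontal distance between hub_1 and holder_1_floor below 0.004 m and z of hub_1 in the frame of holder_1_floor below 0.002 m and angle between hub_1's own z axis and vertical below 0.06 rad and contact force between hub_1 and holder_1 between 0.5 and 2.4 N and contact force between hub_1 and the fingers below 0.05 N) or (horizontal distance between hub_1 and holder_2_floor below 0.004 m and z of hub_1 in the frame of holder_2_floor below 0.002 m and angle between hub_1's own z axis and vertical below 0.06 rad and contact force between hub_1 and holder_2 between 2.4 and 4.8 N and contact force between hub_1 and the fingers below 0.05 N) or (horizontal distance between hub_1 and holder_3_floor below 0.004 m and z of hub_1 in the frame of holder_3_floor below 0.002 m and angle between hub_1's own z axis and vertical below 0.06 rad and contact force between hub_1 and holder_3 between 4.8 and 9 N and contact force between hub_1 and the fingers below 0.05 N)) and ((horizontal distance between hub_2 and holder_1_floor below 0.004 m and z of hub_2 in the frame of holder_1_floor below 0.002 m and angle between hub_2's own z axis and vertical below 0.06 rad and contact force between hub_2 and holder_1 between 0.5 and 2.4 N and contact force between hub_2 and the fingers below 0.05 N) or (horizontal distance between hub_2 and holder_2_floor below 0.004 m and z of hub_2 in the frame of holder_2_floor below 0.002 m and angle between hub_2's own z axis and vertical below 0.06 rad and contact force between hub_2 and holder_2 between 2.4 and 4.8 N and contact force between hub_2 and the fingers below 0.05 N) or (horizontal distance between hub_2 and holder_3_floor below 0.004 m and z of hub_2 in the frame of holder_3_floor below 0.002 m and angle between hub_2's own z axis and vertical below 0.06 rad and contact force between hub_2 and holder_3 between 4.8 and 9 N and contact force between hub_2 and the fingers below 0.05 N)) and linear speed of each of hub_1, hub_2 below 0.02 m/s); the robot touches nothing.
It fails at once if a hub is dropped or shot into a holder: faster than 0.35 m/s in the mouth of the pocket, 8 to 40 mm above its floor ((horizontal distance between hub_1 and holder_1_floor below 0.02 m and z of hub_1 in the frame of holder_1_floor between 0.008 and 0.04 m and linear speed of hub_1 above 0.35 m/s) or (horizontal distance between hub_1 and holder_2_floor below 0.02 m and z of hub_1 in the frame of holder_2_floor between 0.008 and 0.04 m and linear speed of hub_1 above 0.35 m/s) or (horizontal distance between hub_1 and holder_3_floor below 0.02 m and z of hub_1 in the frame of holder_3_floor between 0.008 and 0.04 m and linear speed of hub_1 above 0.35 m/s) or (horizontal distance between hub_2 and holder_1_floor below 0.02 m and z of hub_2 in the frame of holder_1_floor between 0.008 and 0.04 m and linear speed of hub_2 above 0.35 m/s) or (horizontal distance between hub_2 and holder_2_floor below 0.02 m and z of hub_2 in the frame of holder_2_floor between 0.008 and 0.04 m and linear speed of hub_2 above 0.35 m/s) or (horizontal distance between hub_2 and holder_3_floor below 0.02 m and z of hub_2 in the frame of holder_3_floor between 0.008 and 0.04 m and linear speed of hub_2 above 0.35 m/s)).
It fails at once if a hub is rammed: more than 50 N between it and a holder (contact force between any of hub_1, hub_2 and holder_1 above 50 N or contact force between any of hub_1, hub_2 and holder_2 above 50 N or contact force between any of hub_1, hub_2 and holder_3 above 50 N).
It fails at once if a hub is knocked over (tilted more than 0.8 rad) (angle between any of hub_1, hub_2's own z axis and vertical above 0.8 rad).
It fails at once if the pliers, the wax lump or the loupe is shifted by more than 20 mm (distance of any of round_pliers, wax_lump, loupe from where it was at the start of the episode above 0.02 m).
It also fails if it takes over 58 s, if anything falls off the work surface, if the arm or the gripper's body presses on something with over 40 N, if the wrist force passes 120 N, or if a joint passes its speed limit or range.

## Working session

There is one attempt and no reset: what is moved stays moved. The work goes in short steps, Python scripts to look and compute and a shell command to move; the robot and the scene stay as the last step left them, time stands still between calls to the robot, and variables do not carry over. Pictures are saved under pics/ and viewed, and the job is handed in when it is done.

```bash
ls; mkdir -p pics
python3 - <<'E'
from cell import env, viewer
import cv2
o=env.get_obs()
print({k:o[k] for k in ['time_s','tool_pos','tool_rot','force','grip_width']}, env.tcp_to_grasp)
for n in ['scene','top']:
    c=viewer.read_camera(n); cv2.imwrite(f'pics/{n}0.png',c['frame'][:,:,::-1])
    print(n,c['fx'],c['fy'],c['cx'],c['cy'],c['k1'],c['view'])
E
```

```text
pics
{'time_s': 0.0, 'tool_pos': array([0.24982024, 0.59948169, 0.22146777]), 'tool_rot': array([1.79995285e+02, 1.08815228e-01, 6.73838490e+01]), 'force': array([ 0.30890936,  0.03927963, -0.57001645]), 'grip_width': 0.08713157823998369} 0.0187
scene 372.9922265265321 372.9922265265321 321.21090835998916 200.90211819396106 0.0038707115344583628 [[-6.61191565e-01 -7.50216984e-01 -4.37148765e-04  4.08730348e-01]
 [-4.06894808e-01  3.59099561e-01 -8.39931021e-01  1.63549629e-01]
 [ 6.30287497e-01 -5.55177433e-01 -5.42692997e-01  6.47806967e-01]
 [ 0.00000000e+00  0.00000000e+00  0.00000000e+00  1.00000000e+00]]
top 362.9568013409406 362.9568013409406 322.9964044082195 193.34394281831743 -0.03319370434258469 [[-0.00410639 -0.99997451  0.00584088  0.13061945]
 [-0.97907361  0.00283199 -0.20348671  0.46554107]
 [ 0.20346498 -0.00655424 -0.97906029  0.80560891]
 [ 0.          0.          0.          1.        ]]
```

View pics/scene0.png

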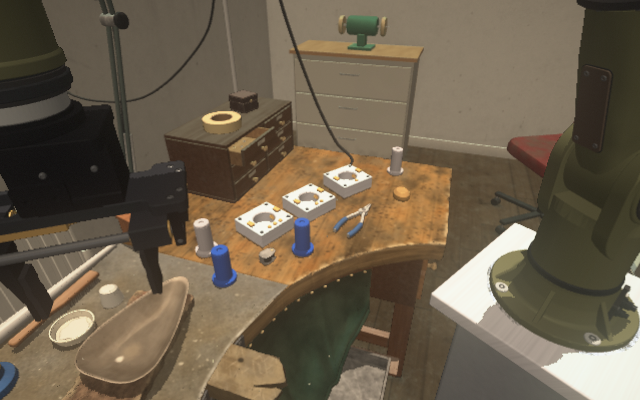

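View pics/top0.png

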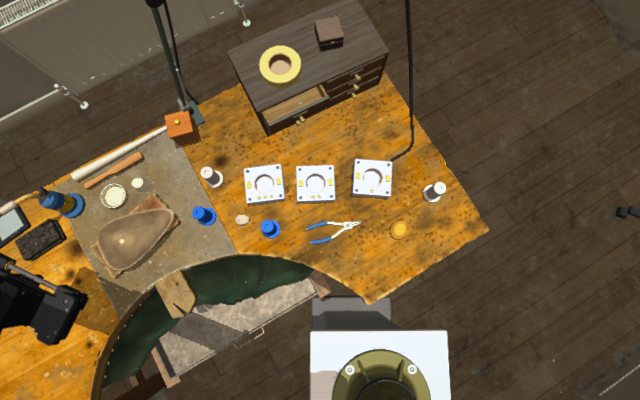

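The two steel (grey) hubs are at top px (211,177) and (434,191). The things that could be mistaken for them are the blue ones at (204,215) and (270,229), plus a large blue thing at (65,203). The holders are at (264,184), (316,183) and (373,178). I'll check these in enlarged crops.

Run:
```python
import cv2
a=cv2.imread('pics/top0.png')
cv2.imwrite('pics/c1.png',cv2.resize(a[145:245,185:345],None,fx=5,fy=5,interpolation=cv2.INTER_CUBIC))
cv2.imwrite('pics/c2.png',cv2.resize(a[145:245,300:460],None,fx=5,fy=5,interpolation=cv2.INTER_CUBIC))
b=cv2.imread('pics/scene0.png')
cv2.imwrite('pics/c3.png',cv2.resize(b[140:290,180:420],None,fx=3.3,fy=3.3,interpolation=cv2.INTER_CUBIC))
```

```text
(no output)
```

View pics/c1.png

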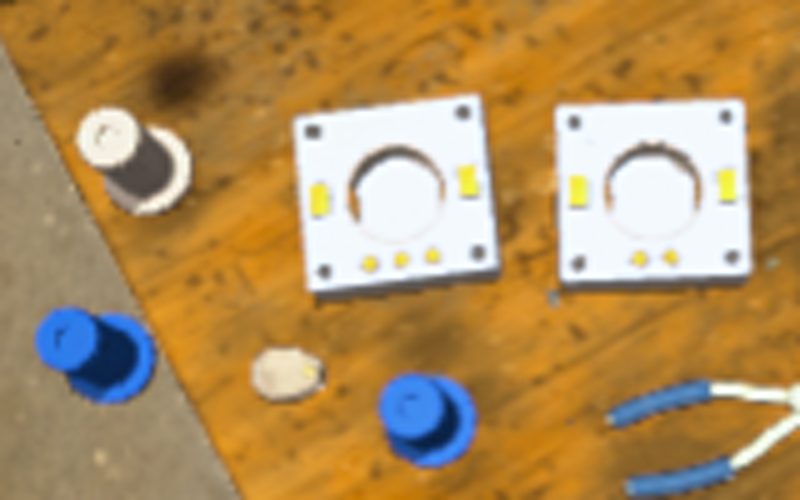

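View pics/c2.png

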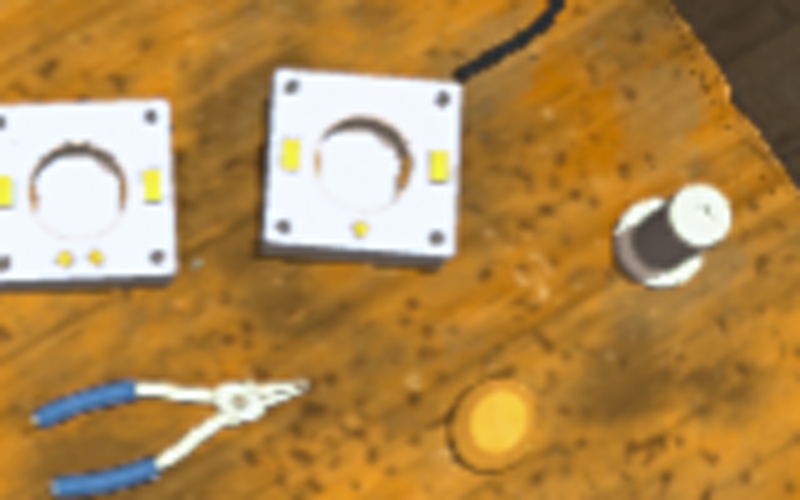

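View pics/c3.png

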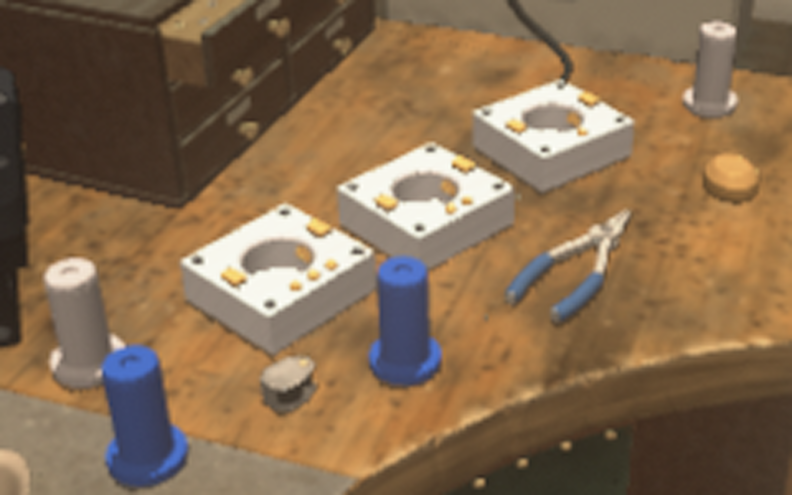

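```bash
cat > h.py <<'E'
import numpy as np, cv2
from cell import env, viewer
def cams():
    return {n:viewer.read_camera(n) for n in('scene','top')}
def K(c): return np.array([[c['fx'],0,c['cx']],[0,c['fy'],c['cy']],[0,0,1.]]),np.array([c['k1'],0,0,0,0.])
def ray(c,px):
    k,d=K(c); p=cv2.undistortPoints(np.array([[px]],float),k,d)[0,0]
    V=np.array(c['view']); R=V[:3,:3]; return -R.T@V[:3,3], R.T@np.array([p[0],p[1],1])
def atz(c,px,z):
    o,r=ray(c,px); return o+r*(z-o[2])/r[2]
def proj(c,P):
    k,d=K(c); V=np.array(c['view']); rv=cv2.Rodrigues(V[:3,:3])[0]
    return cv2.projectPoints(np.array(P,float).reshape(-1,1,3),rv,V[:3,3],k,d)[0][:,0]
def cr(X,Y,s,ox,oy): return ((X+.5)/s-.5+ox,(Y+.5)/s-.5+oy)
def obs():
    o=env.get_obs()
    for k in('time_s','tool_pos','tool_rot','force','wrist_torque','grip_width'): print(k,np.round(o[k],4))
    return o
E
python3 - <<'E'
from h import *
C=cams();t=C['top'];s=C['scene']
c1=lambda X,Y:cr(X,Y,5,185,145)
c2=lambda X,Y:cr(X,Y,5,300,145)
c3=lambda X,Y:cr(X,Y,3.3,180,140)
H={'3':([(313,131),(463,112),(478,252),(324,271)],c1,[(319,200),(468,181)],[(197,261),(285,211),(358,252),(270,304)]),
'2':([(574,122),(726,117),(732,257),(578,264)],c1,[(578,191),(727,185)],[(351,187),(431,149),(502,187),(419,228)]),
'1':([(292,87),(443,98),(436,238),(283,227)],c2,[(290,155),(439,166)],[(487,113),(562,84),(619,121),(545,149)])}
for k,(h,f,tb,sc) in H.items():
    p=np.array([atz(t,f(*q),.03) for q in h]); q=np.array([atz(s,c3(*q),.03) for q in sc])
    tt=np.array([atz(t,f(*x),.036) for x in tb])
    d=tt[0]-tt[1]
    print(k,'top',p.mean(0).round(4),'scene',q.mean(0).round(4),'tabs',tt.mean(0).round(4),'yaw',np.degrees(np.arctan2(-d[0],d[1])).round(1))
    e=p[0]-p[3]; print('   yaw2',np.degrees(np.arctan2(e[1],e[0])).round(1), 'edge',np.linalg.norm(e), np.linalg.norm(p[0]-p[1]))
for n,a,b in(('A',c1(109,137),c3(71,270)),('B',c2(700,215),c3(717,29))):
    print(n,atz(t,a,.07).round(4),atz(s,b,.07).round(4))
print('flangeA',atz(t,c1(147,170),.008).round(4),'flangeB',atz(t,c2(660,243),.008).round(4))
for n,a in(('blueA',c1(70,340)),('blueB',c1(413,407))): print(n,atz(t,a,.07).round(3))
for n,a in(('lp',c1(287,374)),('wax',c2(497,420)),('pl',c2(170,440))): print(n,atz(t,a,.01).round(3))
E
```

```text
3 top [0.4961 0.2724 0.03  ] scene [0.4946 0.2713 0.03  ] tabs [0.4949 0.2719 0.036 ] yaw 7.3
   yaw2 6.5 edge 0.06980452629779017 0.07338891859492407
2 top [0.4965 0.1478 0.03  ] scene [0.4957 0.1464 0.03  ] tabs [0.4957 0.1477 0.036 ] yaw 2.2
   yaw2 2.1 edge 0.07047094684037127 0.07403555231484674
1 top [0.5098 0.0091 0.03  ] scene [0.5096 0.0072 0.03  ] tabs [0.509  0.0095 0.036 ] yaw -4.5
   yaw2 -4.9 edge 0.07033703006465535 0.07407097057697878
A [0.5127 0.3993 0.07  ] [0.5125 0.3983 0.07  ]
B [ 0.4741 -0.1399  0.07  ] [ 0.4746 -0.1404  0.07  ]
flangeA [0.5124 0.3995 0.008 ] flangeB [ 0.4738 -0.1399  0.008 ]
blueA [0.418 0.411 0.07 ]
blueB [0.387 0.255 0.07 ]
lp [0.41  0.325 0.01 ]
wax [ 0.386 -0.054  0.01 ]
pl [0.377 0.104 0.01 ]
```

Run:
```python
from h import *
C=cams();t=C['top'];s=C['scene']
for n,px in(('cab front corner',(268,132)),('cabright',(385,72)),('lampbox',(198,135)),('cord end',(391,159))): print(n,[atz(t,px,z).round(3) for z in(0,.1)])
for px in((400,155),(410,146),(412,120),(411,80),(409,20)):
    for z in (0,.05,.1,.2,.3,.4,.5): print(px,z,atz(t,px,z).round(3),proj(s,atz(t,px,z))[0].round(0))
```

```text
cab front corner [array([0.638, 0.27 , 0.   ]), array([0.599, 0.254, 0.1  ])]
cabright [array([ 0.808, -0.039,  0.   ]), array([ 0.75, -0.02,  0.1 ])]
lampbox [array([0.63, 0.45, 0.  ]), array([0.592, 0.414, 0.1  ])]
cord end [array([ 0.564, -0.044,  0.   ]), array([ 0.534, -0.024,  0.1  ])]
(400, 155) 0 [ 0.575 -0.068  0.   ] [349. 167.]
(400, 155) 0.05 [ 0.559 -0.056  0.05 ] [351. 154.]
(400, 155) 0.1 [ 0.543 -0.045  0.1  ] [354. 140.]
(400, 155) 0.2 [ 0.511 -0.022  0.2  ] [358. 107.]
(400, 155) 0.3 [0.479 0.001 0.3  ] [364.  67.]
(400, 155) 0.4 [0.447 0.024 0.4  ] [372.  16.]
(400, 155) 0.5 [0.415 0.047 0.5  ] [382. -48.]
(410, 146) 0 [ 0.599 -0.095  0.   ] [350. 161.]
(410, 146) 0.05 [ 0.582 -0.082  0.05 ] [352. 149.]
(410, 146) 0.1 [ 0.564 -0.069  0.1  ] [354. 135.]
(410, 146) 0.2 [ 0.53  -0.043  0.2  ] [359. 103.]
(410, 146) 0.3 [ 0.495 -0.017  0.3  ] [365.  64.]
(410, 146) 0.4 [0.46  0.009 0.4  ] [372.  15.]
(410, 146) 0.5 [0.425 0.035 0.5  ] [382. -48.]
(412, 120) 0 [ 0.67  -0.104  0.   ] [336. 152.]
(412, 120) 0.05 [ 0.649 -0.091  0.05 ] [338. 140.]
(412, 120) 0.1 [ 0.628 -0
[... 193 characters left out ...]
 0.031 0.5  ] [369. -48.]
(411, 80) 0 [ 0.785 -0.108  0.   ] [312. 141.]
(411, 80) 0.05 [ 0.757 -0.094  0.05 ] [314. 129.]
(411, 80) 0.1 [ 0.729 -0.081  0.1  ] [317. 117.]
(411, 80) 0.2 [ 0.673 -0.053  0.2  ] [322.  89.]
(411, 80) 0.3 [ 0.618 -0.026  0.3  ] [329.  54.]
(411, 80) 0.4 [0.562 0.002 0.4  ] [338.  10.]
(411, 80) 0.5 [0.506 0.029 0.5  ] [350. -48.]
(409, 20) 0 [ 0.969 -0.113  0.   ] [280. 124.]
(409, 20) 0.05 [ 0.931 -0.099  0.05 ] [282. 114.]
(409, 20) 0.1 [ 0.893 -0.085  0.1  ] [285. 103.]
(409, 20) 0.2 [ 0.816 -0.057  0.2  ] [291.  78.]
(409, 20) 0.3 [ 0.739 -0.029  0.3  ] [299.  47.]
(409, 20) 0.4 [ 0.663 -0.001  0.4  ] [309.   6.]
(409, 20) 0.5 [0.586 0.027 0.5  ] [322. -47.]
```

Run:
```python
import cv2
b=cv2.imread('pics/scene0.png')
cv2.imwrite('pics/c4.png',cv2.resize(b[0:200,250:410],None,fx=3,fy=3,interpolation=cv2.INTER_CUBIC))
```

```text
(no output)
```

View pics/c4.png

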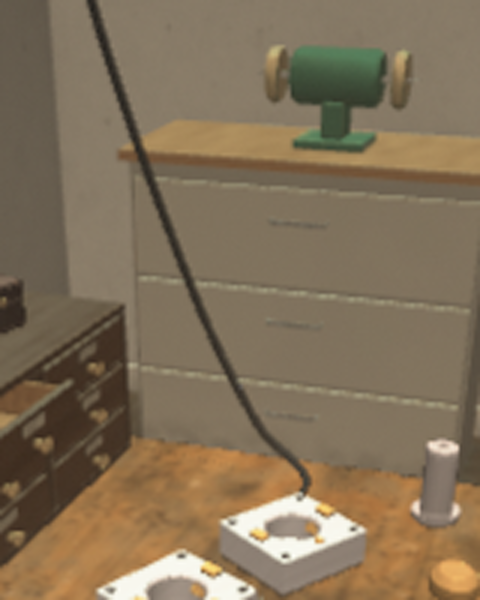

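```bash
python3 -m pendant '[[-0.1,0.3,0,0,0,-0.08],[-0.2,0.6,0,0,0,-0.16],[-0.26,1,0,0,0,-0.251],[-0.26,1,0,0,0,-0.251],[-0.26,1,0,0,0,-0.251],[-0.26,1,0,0,0,-0.251],[-0.26,1,0,0,0,-0.251],[-0.26,1,0,0,0,-0.251]]' 87 30
```

```text
time_s: 1.3
tool_pos: [0.3317, 0.538, 0.2226]
tool_rot: [-180.0, -0.0, 90.0]
force: [-0.6, 0.6, -0.3]
grip_width: 0.0872
```

```bash
python3 -m pendant '[[-0.2,0.3,0,0,0,0],[-0.45,0.6,0,0,0,0],[-0.7,0.95,0,0,0,0],[-0.7,0.95,0.2,0,0,0],[-0.7,0.95,0.2,0,0,0],[-0.7,0.95,0.2,0,0,0],[-0.7,0.95,0.2,0,0,0],[-0.7,0.95,0.2,0,0,0]]'
python3 -m pendant '[[-0.2,0.3,0,0,0,0],[-0.45,0.6,0.2,0,0,0],[-0.69,0.86,0.5,0,0,0],[-0.69,0.86,0.8,0,0,0],[-0.69,0.86,0.8,0,0,0],[-0.69,0.86,0.8,0,0,0],[-0.69,0.86,0.8,0,0,0],[-0.69,0.86,0.8,0,0,0]]'
python3 - <<'E'
from h import *
C=cams();obs()
for n in C: cv2.imwrite(f'pics/{n}1.png',C[n]['frame'][:,:,::-1])
a=C['top']['frame'][:,:,::-1][120:220,150:290]; b=C['scene']['frame'][:,:,::-1][150:290,130:330]
cv2.imwrite('pics/d1.png',np.vstack([cv2.resize(a,(560,400)),]))
cv2.imwrite('pics/d2.png',cv2.resize(b,(800,560)))
E
```

```text
time_s: 2.3
tool_pos: [0.4269, 0.4682, 0.2031]
tool_rot: [180.0, -0.0, 90.0]
force: [-0.4, 0.7, -0.1]
grip_width: 0.0868
time_s: 3.3
tool_pos: [0.5135, 0.3993, 0.124]
tool_rot: [179.9, -0.1, 90.0]
force: [-0.8, 0.0, 0.2]
grip_width: 0.0874
time_s 3.4
tool_pos [0.5134 0.3989 0.1234]
tool_rot [ 1.799456e+02 -4.770000e-02  8.999570e+01]
force [-0.0662 -0.4176  0.1871]
wrist_torque [-0.0043  0.0056  0.0054]
grip_width 0.0868
```

View pics/d1.png

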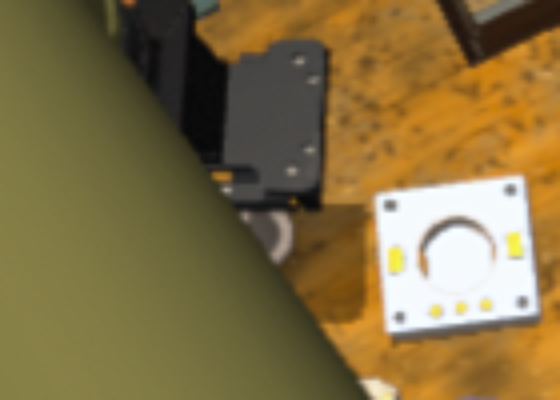

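View pics/d2.png

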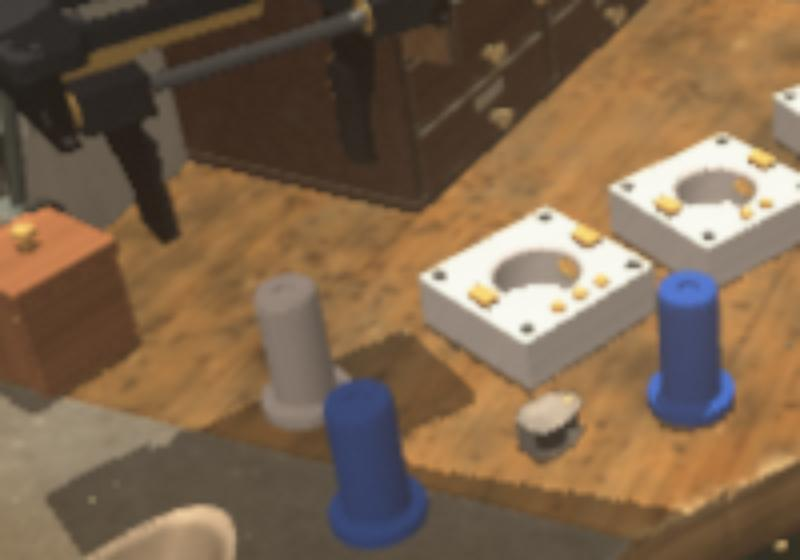

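```bash
python3 -m pendant '[[0,-0.01,0.2,0,0,0],[0,-0.01,0.4,0,0,0],[0,-0.01,0.6,0,0,0],[0,-0.01,0.8,0,0,0],[0,-0.01,0.885,0,0,0],[0,-0.01,0.885,0,0,0],[0,-0.01,0.885,0,0,0],[0,-0.01,0.885,0,0,0]]'
python3 -m pendant '[[0,0,0,0,0,0],[0,0,0,0,0,0],[0,0,0,0,0,0],[0,0,0,0,0,0],[0,0,0,0,0,0],[0,0,0,0,0,0],[0,0,0,0,0,0],[0,0,0,0,0,0]]' 20 45
```

```text
time_s: 4.4
tool_pos: [0.5129, 0.3989, 0.0351]
tool_rot: [179.9, -0.1, 90.0]
force: [-0.4, -0.9, -0.2]
grip_width: 0.087
time_s: 5.4
tool_pos: [0.5123, 0.3992, 0.0343]
tool_rot: [180.0, -0.1, 90.0]
force: [0.9, 2.5, -0.4]
grip_width: 0.0295
```

```bash
python3 -m pendant '[[0,0,-0.1,0,0,0],[0,0,-0.3,0,0,0],[0,0,-0.5,0,0,0],[0,0,-0.7,0,0,0],[0,0,-0.7,0,0,0],[0,0,-0.7,0,0,0],[0,0,-0.7,0,0,0],[0,0,-0.7,0,0,0]]'
python3 - <<'E'
from h import *
C=cams();
for i in range(3):
    obs(); viewer.read_camera('top')
for n in C: cv2.imwrite(f'pics/{n}2.png',C[n]['frame'][:,:,::-1])
b=C['scene']['frame'][:,:,::-1][150:290,130:330]
cv2.imwrite('pics/d2.png',cv2.resize(b,(800,560)))
E
```

```text
time_s: 6.4
tool_pos: [0.5119, 0.3981, 0.1032]
tool_rot: [-179.9, 0.1, 90.0]
force: [-0.8, -0.3, -3.2]
grip_width: 0.0295
time_s 6.5
tool_pos [0.512  0.3983 0.1035]
tool_rot [-1.799614e+02  3.320000e-02  8.997250e+01]
force [ 0.0961  0.0535 -3.4101]
wrist_torque [ 0.0434 -0.0537 -0.0012]
grip_width 0.0295
time_s 6.55
tool_pos [0.5121 0.3983 0.1036]
tool_rot [-1.799739e+02  2.460000e-02  8.997490e+01]
force [ 0.5453 -0.9169 -3.0083]
wrist_torque [ 0.0518  0.0439 -0.0114]
grip_width 0.0295
time_s 6.6
tool_pos [0.5122 0.3984 0.1038]
tool_rot [-1.79983e+02  1.55000e-02  8.99686e+01]
force [ 0.0123 -0.6056 -4.0971]
wrist_torque [ 0.0349 -0.0187 -0.0174]
grip_width 0.0297
```

View pics/d2.png

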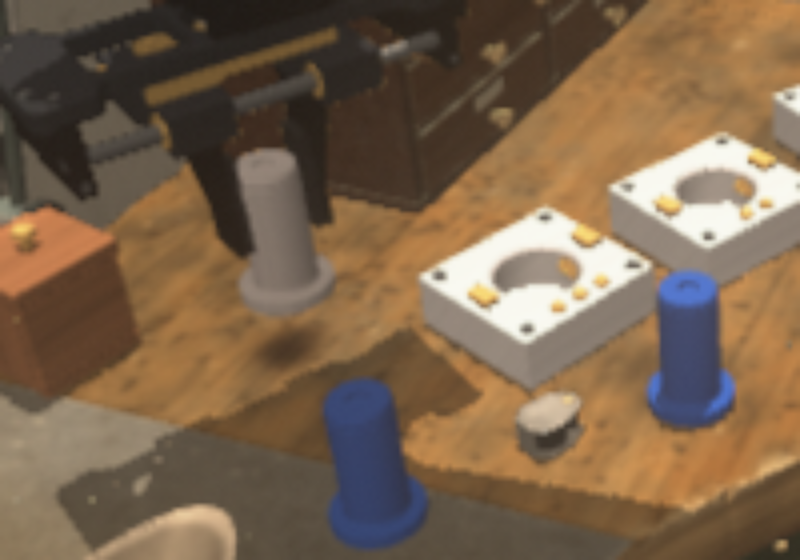

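The scene picture shows the hub held upright and clear of the bench. It weighs about 3.4 N, so it is filled and goes in holder 2. I'm moving it there.

```bash
python3 -m pendant '[[-0.15,0,0,0,0,0],[-0.4,-0.02,0,0,0,0],[-0.7,-0.05,0,0,0,0],[-1,-0.08,0,0,0,0],[-1,-0.08,0,0,0,0],[-1,-0.08,0,0,0,0],[-1,-0.08,0,0,0,0],[-1,-0.08,0,0,0,0]]'
python3 -m pendant '[[-0.15,0,0,0,0,0],[-0.4,-0.02,0,0,0,0],[-0.7,-0.05,0,0,0,0],[-1,-0.08,0,0,0,0],[-1,-0.08,0,0,0,0],[-1,-0.08,0,0,0,0],[-1,-0.08,0,0,0,0],[-1,-0.08,0,0,0,0]]'
python3 -m pendant '[[-0.15,0,0,0,0,0],[-0.3,0,0,0,0,0],[-0.45,0,0,0,0,0],[-0.51,0,0,0,0,0],[-0.51,0,0,0,0,0],[-0.51,0,0,0,0,0],[-0.51,0,0,0,0,0],[-0.51,0,0,0,0,0]]'
python3 - <<'E'
from h import *
C=cams();obs()
for n in C: cv2.imwrite(f'pics/{n}3.png',C[n]['frame'][:,:,::-1])
cv2.imwrite('pics/e1.png',cv2.resize(C['top']['frame'][:,:,::-1][120:240,250:400],None,fx=5,fy=5,interpolation=cv2.INTER_CUBIC))
cv2.imwrite('pics/e2.png',cv2.resize(C['scene']['frame'][:,:,::-1][130:250,240:400],None,fx=5,fy=5,interpolation=cv2.INTER_CUBIC))
E
```

```text
time_s: 7.65
tool_pos: [0.504, 0.2992, 0.104]
tool_rot: [-180.0, -0.0, 90.0]
force: [-0.0, -1.0, -3.4]
grip_width: 0.0295
time_s: 8.65
tool_pos: [0.496, 0.1991, 0.104]
tool_rot: [-180.0, -0.0, 90.0]
force: [-0.0, 0.4, -3.0]
grip_width: 0.0294
time_s: 9.65
tool_pos: [0.4961, 0.1479, 0.1041]
tool_rot: [180.0, -0.0, 90.0]
force: [-0.6, 0.1, -3.0]
grip_width: 0.0291
time_s 9.75
tool_pos [0.4961 0.1477 0.1041]
tool_rot [ 1.799989e+02 -8.000000e-04  8.999650e+01]
force [-0.2621  0.2344 -3.3853]
wrist_torque [0.0446 0.0167 0.0033]
grip_width 0.0296
```

View pics/e1.png

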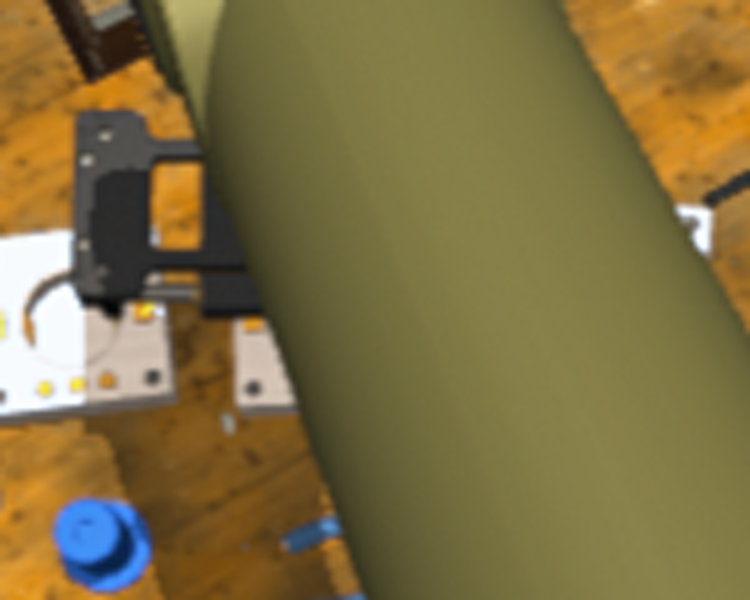

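View pics/e2.png

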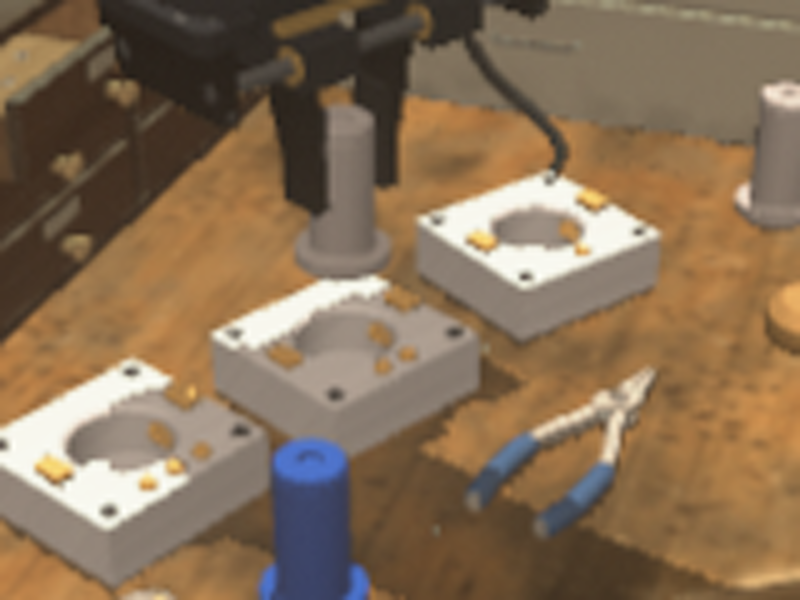

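```bash
cat > ov.py <<'E'
from h import *
def ov(c,tcp,hz,holder,box,name,f=6):
    x0,y0,x1,y1=box
    im=cv2.resize(np.ascontiguousarray(c['frame'][y0:y1,x0:x1,::-1]),None,fx=f,fy=f,interpolation=cv2.INTER_CUBIC)
    a=np.linspace(0,2*np.pi,60); 
    def circ(x,y,z,r,col):
        p=proj(c,np.c_[x+r*np.cos(a),y+r*np.sin(a),0*a+z]); p=((p-[x0,y0]+.5)*f-.5)
        cv2.polylines(im,[np.round(p*16).astype(np.int32)],True,col,1,cv2.LINE_AA,4)
    if tcp is not None:
        for z,r in((0,.022),(.008,.022),(.07,.015)): circ(tcp[0],tcp[1],hz+z,r,(0,0,255))
    if holder is not None: circ(*holder,.03,.0245,(0,255,0))
    cv2.imwrite(name,im)
E
python3 - <<'E'
from ov import *
C=cams();o=obs();p=o['tool_pos']
ov(C['scene'],p,p[2]-.0343,(.496,.1475),(280,140,365,235),'pics/f1.png')
E
```

```text
time_s 9.85
tool_pos [0.4961 0.1476 0.1041]
tool_rot [ 1.799976e+02 -1.500000e-03  8.998350e+01]
force [-0.3617  0.2452 -2.7674]
wrist_torque [-0.0053 -0.011  -0.0332]
grip_width 0.0294
```

View pics/f1.png

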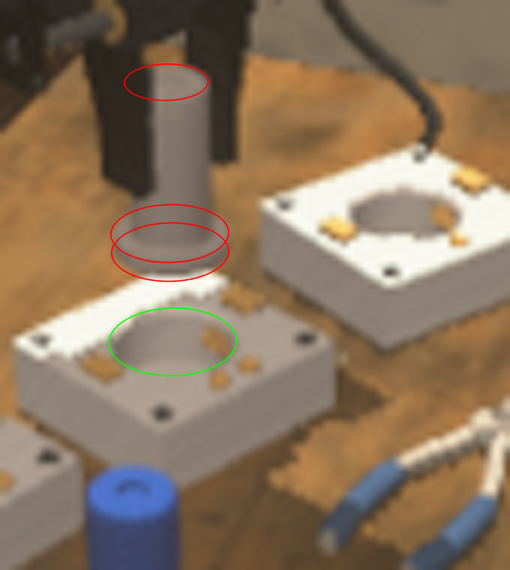

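Run:
```python
from ov import *
C=cams()
g=C['scene']
import copy
f=g['frame'].astype(float); g=dict(g); g['frame']=np.clip((f/255)**.6*255,0,255).astype(np.uint8)
p=env.get_obs()['tool_pos']
ov(g,None,0,None,(290,175,330,205),'pics/f2.png',18)
print(proj(g,[[p[0],p[1],p[2]-.0343+.008],[.496,.1475,.03]]))
```

```text
[[307.8115404  178.28497572]
 [308.28083099 196.35964896]]
```

View pics/f2.png

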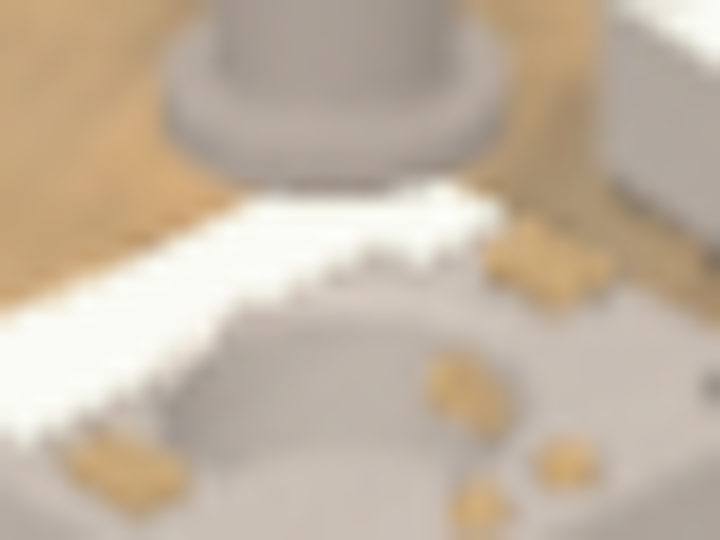

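Run:
```python
from ov import *
C=cams();g=C['scene']; p=env.get_obs()['tool_pos']; print(p)
ov(g,p,p[2]-.0343,(.496,.1475),(280,150,340,210),'pics/a.png',8)
g=dict(g); g['frame']=cv2.imread('pics/scene0.png')[:,:,::-1]
ov(g,(.5126,.3988),0,None,(180,210,240,270),'pics/b.png',6)
ov(g,(.4742,-.14),0,None,(370,140,430,200),'pics/c.png',6)
cv2.imwrite('pics/f3.png',np.hstack([cv2.imread('pics/b.png'),cv2.imread('pics/c.png')]))
```

```text
[0.49614134 0.14748574 0.10406878]
```

View pics/a.png

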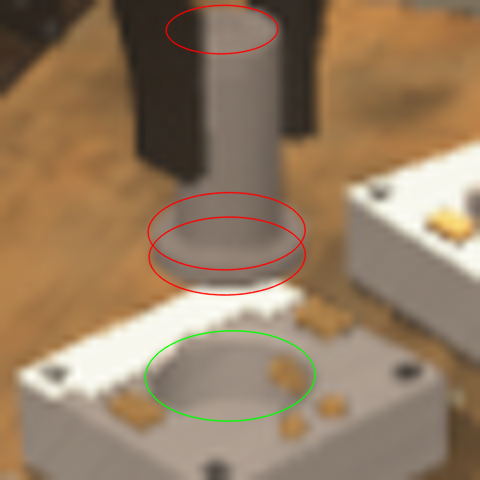

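View pics/f3.png

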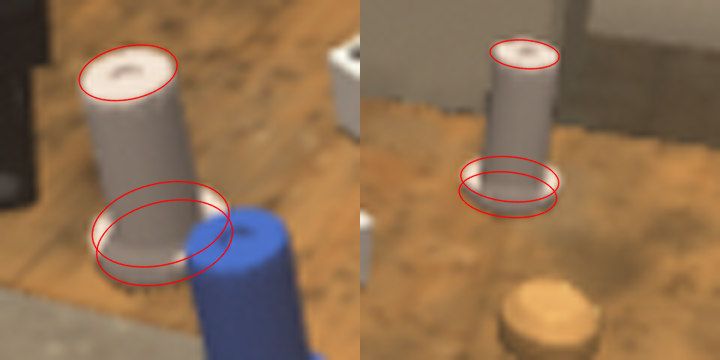

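```bash
python3 -m pendant '[[0,0,0.1,0,0,0],[0,0,0.2,0,0,0],[0,0,0.3,0,0,0],[0,0,0.36,0,0,0],[0,0,0.36,0,0,0],[0,0,0.36,0,0,0],[0,0,0.36,0,0,0],[0,0,0.36,0,0,0]]'
python3 - <<'E'
from ov import *
C=cams();g=C['scene']; o=obs();p=o['tool_pos']
ov(g,None,p[2]-.0343,None,(280,160,340,220),'pics/a0.png',6)
ov(g,p,p[2]-.0343,(.496,.1475),(280,160,340,220),'pics/a1.png',6)
cv2.imwrite('pics/f4.png',np.hstack([cv2.imread('pics/a0.png'),cv2.imread('pics/a1.png')]))
E
```

```text
time_s: 11.05
tool_pos: [0.4964, 0.1476, 0.0684]
tool_rot: [180.0, -0.0, 90.0]
force: [-0.3, 1.0, -2.7]
grip_width: 0.0292
time_s 11.15
tool_pos [0.4963 0.1475 0.0683]
tool_rot [ 1.799773e+02 -1.350000e-02  8.997340e+01]
force [ 0.0839  0.2702 -3.5371]
wrist_torque [ 0.0273 -0.0339  0.0362]
grip_width 0.0297
```

View pics/f4.png

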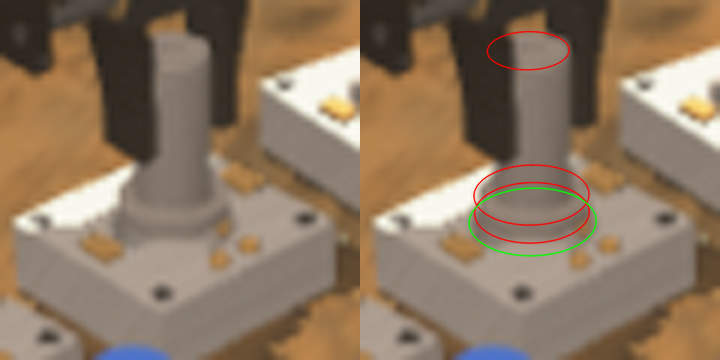

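```bash
python3 -m pendant '[[0,0,0.02,0,0,0],[0,0,0.04,0,0,0],[0,0,0.06,0,0,0],[0,0,0.08,0,0,0],[0,0,0.1,0,0,0],[0,0,0.1,0,0,0],[0,0,0.1,0,0,0],[0,0,0.1,0,0,0]]'
```

```text
time_s: 12.15
tool_pos: [0.4962, 0.1475, 0.0582]
tool_rot: [180.0, -0.0, 90.0]
force: [-0.5, 0.3, -2.4]
grip_width: 0.0294
```

```bash
python3 -m pendant '[[0,0,0.01,0,0,0],[0,0,0.02,0,0,0],[0,0,0.03,0,0,0],[0,0,0.04,0,0,0],[0,0,0.05,0,0,0],[0,0,0.06,0,0,0],[0,0,0.06,0,0,0],[0,0,0.06,0,0,0]]'
```

```text
time_s: 13.15
tool_pos: [0.4973, 0.1477, 0.0536]
tool_rot: [179.9, -0.0, 90.0]
force: [-1.6, -1.1, 6.4]
grip_width: 0.0295
```

```bash
python3 -m pendant '[[0,0,0.01,0,0,0],[0,0,0.02,0,0,0],[0,0,0.03,0,0,0],[0,0,0.04,0,0,0],[0,0,0.05,0,0,0],[0,0,0.05,0,0,0],[0,0,0.05,0,0,0],[0,0,0.05,0,0,0]]'
```

```text
time_s: 14.15
tool_pos: [0.4974, 0.1476, 0.0475]
tool_rot: [179.9, -0.0, 90.0]
force: [2.7, -0.1, 1.1]
grip_width: 0.0297
```

```bash
python3 -m pendant '[[0,0,0.01,0,0,0],[0,0,0.02,0,0,0],[0,0,0.03,0,0,0],[0,0,0.04,0,0,0],[0,0,0.04,0,0,0],[0,0,0.04,0,0,0],[0,0,0.04,0,0,0],[0,0,0.04,0,0,0]]'
```

```text
time_s: 15.15
tool_pos: [0.495, 0.1473, 0.0423]
tool_rot: [-179.9, 0.0, 90.0]
force: [-0.4, 0.1, -6.7]
grip_width: 0.0293
```

```bash
python3 -m pendant '[[0,0,0.005,0,0,0],[0,0,0.01,0,0,0],[0,0,0.015,0,0,0],[0,0,0.02,0,0,0],[0,0,0.025,0,0,0],[0,0,0.025,0,0,0],[0,0,0.025,0,0,0],[0,0,0.025,0,0,0]]'
```

```text
time_s: 16.15
tool_pos: [0.4962, 0.1475, 0.0406]
tool_rot: [180.0, -0.0, 90.0]
force: [-0.4, -0.1, -3.4]
grip_width: 0.0295
```

```bash
python3 -m pendant '[[0,0,0.003,0,0,0],[0,0,0.006,0,0,0],[0,0,0.01,0,0,0],[0,0,0.013,0,0,0],[0,0,0.016,0,0,0],[0,0,0.016,0,0,0],[0,0,0.016,0,0,0],[0,0,0.016,0,0,0]]'
```

```text
time_s: 17.15
tool_pos: [0.4965, 0.1476, 0.0401]
tool_rot: [180.0, -0.0, 90.0]
force: [-3.7, -0.7, 8.4]
grip_width: 0.0296
```

Floor contact: the force went from −3.4 to +8.4 N at the expected height. I'll release and back off.

```bash
python3 -m pendant '[[0,0,-0.01,0,0,0],[0,0,-0.01,0,0,0],[0,0,-0.01,0,0,0],[0,0,-0.01,0,0,0],[0,0,-0.01,0,0,0],[0,0,-0.01,0,0,0],[0,0,-0.01,0,0,0],[0,0,-0.01,0,0,0]]' 60
python3 -m pendant '[[0,0,-0.1,0,0,0],[0,0,-0.3,0,0,0],[0,0,-0.5,0,0,0],[0,0,-0.7,0,0,0],[-0.2,0,-0.9,0,0,0],[-0.5,0,-1,0,0,0],[-0.8,0,-1,0,0,0],[-1,0,-1,0,0,0]]' 87
python3 - <<'E'
from ov import *
C=cams();g=C['scene']; o=obs();p=o['tool_pos']
ov(g,None,0,None,(280,140,340,220),'pics/a0.png',6)
ov(g,(.4962,.1475),.006,(.496,.1475),(280,140,340,220),'pics/a1.png',6)
cv2.imwrite('pics/f5.png',np.hstack([cv2.imread('pics/a0.png'),cv2.imread('pics/a1.png')]))
E
```

```text
time_s: 18.15
tool_pos: [0.4961, 0.1475, 0.04]
tool_rot: [180.0, -0.0, 90.0]
force: [-0.2, 0.3, -0.5]
grip_width: 0.0602
time_s: 19.15
tool_pos: [0.4964, 0.0459, 0.1411]
tool_rot: [179.9, -0.0, 89.9]
force: [0.1, -0.8, -0.6]
grip_width: 0.0874
time_s 19.25
tool_pos [0.4964 0.0449 0.1408]
tool_rot [1.799324e+02 2.350000e-02 8.972650e+01]
force [0.3988 0.267  1.0852]
wrist_torque [-0.0108  0.0162 -0.0011]
grip_width 0.0871
```

View pics/f5.png

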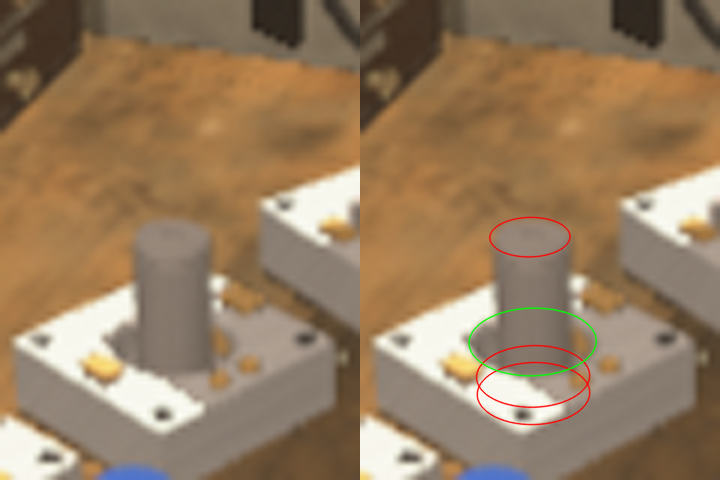

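The first hub is home and upright: its top matches the model to within half a pixel. Next is hub B at (0.474,−0.140).

```bash
python3 -m pendant '[[-0.2,0,0,0,0,0],[-0.5,-0.05,0,0,0,0],[-0.8,-0.1,0,0,0,0],[-1,-0.15,0,0,0,0],[-1,-0.15,0,0,0,0],[-1,-0.15,0,0,0,0],[-1,-0.15,0,0,0,0],[-1,-0.15,0,0,0,0]]'
python3 -m pendant '[[-0.2,0,0,0,0,0],[-0.5,-0.05,0.1,0,0,0],[-0.85,-0.07,0.2,0,0,0],[-0.85,-0.07,0.25,0,0,0],[-0.85,-0.07,0.25,0,0,0],[-0.85,-0.07,0.25,0,0,0],[-0.85,-0.07,0.25,0,0,0],[-0.85,-0.07,0.25,0,0,0]]'
python3 - <<'E'
from ov import *
C=cams();g=C['scene']; obs()
cv2.imwrite('pics/g.png',cv2.resize(g['frame'][100:230,280:450,::-1],None,fx=4,fy=4))
E
```

```text
time_s: 20.25
tool_pos: [0.4812, -0.0516, 0.1399]
tool_rot: [-180.0, -0.0, 90.1]
force: [0.6, 0.3, -0.3]
grip_width: 0.0874
time_s: 21.25
tool_pos: [0.4743, -0.137, 0.1152]
tool_rot: [180.0, -0.0, 90.0]
force: [0.3, -0.7, -0.5]
grip_width: 0.0873
time_s 21.35
tool_pos [ 0.4741 -0.1373  0.1151]
tool_rot [ 1.799798e+02 -6.700000e-03  8.999650e+01]
force [-0.5011  0.0665  0.2504]
wrist_torque [-0.0093  0.0148 -0.0139]
grip_width 0.0868
```

View pics/g.png

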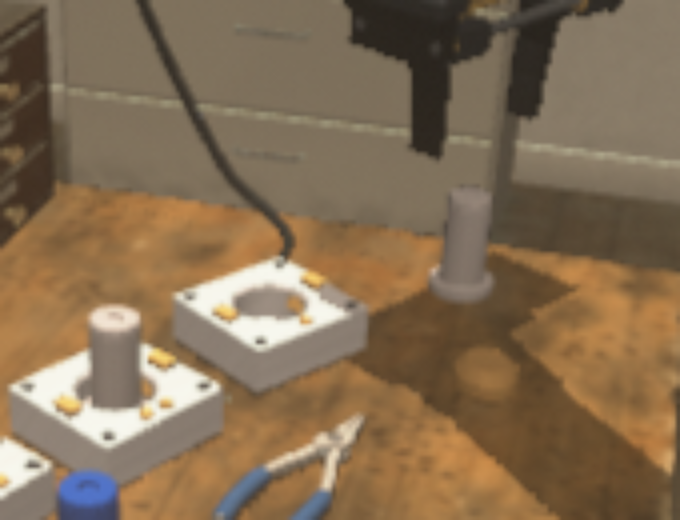

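```bash
python3 -m pendant '[[-0.027,0,0.1,0,0,0],[-0.027,0,0.3,0,0,0],[-0.027,0,0.5,0,0,0],[-0.027,0,0.7,0,0,0],[-0.027,0,0.8,0,0,0],[-0.027,0,0.8,0,0,0],[-0.027,0,0.8,0,0,0],[-0.027,0,0.8,0,0,0]]'
python3 -m pendant '[[0,0,0,0,0,0],[0,0,0,0,0,0],[0,0,0,0,0,0],[0,0,0,0,0,0],[0,0,0,0,0,0],[0,0,0,0,0,0],[0,0,0,0,0,0],[0,0,0,0,0,0]]' 20 45
python3 -m pendant '[[0,0,-0.1,0,0,0],[0,0,-0.3,0,0,0],[0,0,-0.5,0,0,0],[0,0,-0.7,0,0,0],[0,0,-0.7,0,0,0],[0,0,-0.7,0,0,0],[0,0,-0.7,0,0,0],[0,0,-0.7,0,0,0]]'
python3 - <<'E'
from ov import *
C=cams();g=C['scene']; p=obs()['tool_pos']
for i in range(3): print(env.get_obs()['force']); viewer.read_camera('top')
ov(g,None,0,None,(365,120,425,200),'pics/a0.png',6)
ov(g,p,p[2]-.035,None,(365,120,425,200),'pics/a1.png',6)
cv2.imwrite('pics/f6.png',np.hstack([cv2.imread('pics/a0.png'),cv2.imread('pics/a1.png')]))
E
```

```text
time_s: 22.35
tool_pos: [0.4747, -0.1403, 0.0357]
tool_rot: [179.9, 0.0, 90.0]
force: [-0.3, -0.8, 0.4]
grip_width: 0.087
time_s: 23.35
tool_pos: [0.474, -0.1407, 0.035]
tool_rot: [180.0, 0.0, 90.0]
force: [0.3, -2.1, 0.2]
grip_width: 0.0293
time_s: 24.35
tool_pos: [0.4735, -0.1401, 0.1042]
tool_rot: [-179.9, -0.0, 90.0]
force: [0.4, -0.2, -5.2]
grip_width: 0.029
time_s 24.45
tool_pos [ 0.4737 -0.1402  0.1045]
tool_rot [-1.799517e+02 -4.800000e-03  8.996530e+01]
force [-0.8547 -0.0352 -6.824 ]
wrist_torque [ 0.0456  0.0334 -0.0401]
grip_width 0.0297
[-0.85468281 -0.03522355 -6.8239555 ]
[ 1.09982293 -0.62815359 -6.96363791]
[-0.29496586 -0.10258274 -6.55980535]
```

View pics/f6.png

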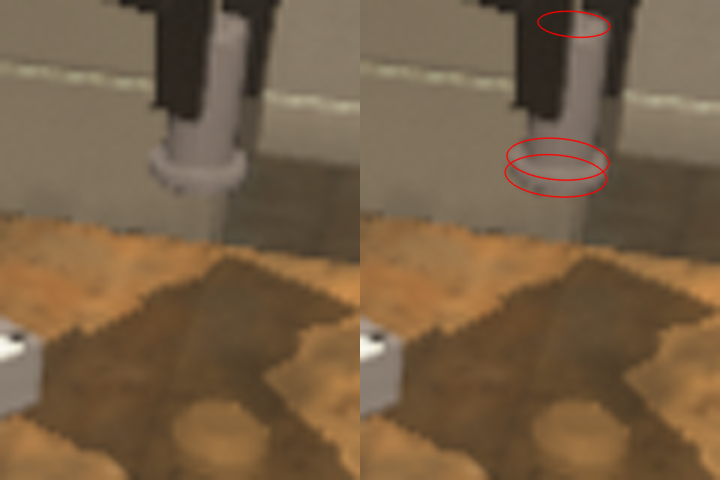

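About 6.6 N, so this one is solid and goes in holder 3. I'm raising it to clear the seated hub before traversing.

```bash
python3 -m pendant '[[0.1,0,-0.15,0,0,0],[0.3,0,-0.3,0,0,0],[0.6,0.02,-0.5,0,0,0],[0.85,0.05,-0.5,0,0,0],[1,0.05,-0.5,0,0,0],[1,0.05,-0.5,0,0,0],[1,0.05,-0.5,0,0,0],[1,0.05,-0.5,0,0,0]]'
python3 -m pendant '[[0.1,0,0,0,0,0],[0.3,0,0,0,0,0],[0.6,0.02,0,0,0,0],[0.85,0.05,0,0,0,0],[1,0.05,0,0,0,0],[1,0.05,0,0,0,0],[1,0.05,0,0,0,0],[1,0.05,0,0,0,0]]'
python3 -m pendant '[[0.1,0,0,0,0,0],[0.3,0,0,0,0,0],[0.6,0.02,0,0,0,0],[0.85,0.05,0,0,0,0],[1,0.05,0,0,0,0],[1,0.05,0,0,0,0],[1,0.05,0,0,0,0],[1,0.05,0,0,0,0]]'
python3 -m pendant '[[0.1,0,0,0,0,0],[0.3,0,0,0,0,0],[0.6,0.02,0,0,0,0],[0.85,0.05,0,0,0,0],[1,0.05,0,0,0,0],[1,0.05,0,0,0,0],[1,0.05,0,0,0,0],[1,0.05,0,0,0,0]]'
```

```text
time_s: 25.6
tool_pos: [0.4788, -0.0415, 0.1548]
tool_rot: [-180.0, 0.0, 89.9]
force: [-0.0, -0.5, -6.5]
grip_width: 0.0295
time_s: 26.6
tool_pos: [0.4841, 0.0585, 0.155]
tool_rot: [180.0, 0.0, 89.9]
force: [0.0, 0.1, -6.2]
grip_width: 0.0296
time_s: 27.6
tool_pos: [0.4893, 0.1584, 0.155]
tool_rot: [180.0, 0.0, 89.9]
force: [0.8, 0.3, -5.9]
grip_width: 0.0296
time_s: 28.6
tool_pos: [0.4945, 0.2584, 0.155]
tool_rot: [180.0, 0.0, 89.9]
force: [0.3, 0.1, -5.1]
grip_width: 0.0298
```

```bash
python3 -m pendant '[[0.07,0,0.1,0,0,0],[0.136,0.01,0.25,0,0,0],[0.136,0.01,0.4,0,0,0],[0.136,0.01,0.55,0,0,0],[0.136,0.01,0.7,0,0,0],[0.136,0.01,0.82,0,0,0],[0.136,0.01,0.82,0,0,0],[0.136,0.01,0.82,0,0,0]]'
python3 - <<'E'
from ov import *
C=cams();g=C['scene']; p=obs()['tool_pos']
ov(g,None,0,None,(230,170,290,250),'pics/a0.png',6)
ov(g,p,p[2]-.035,(.4955,.272),(230,170,290,250),'pics/a1.png',6)
cv2.imwrite('pics/f7.png',np.hstack([cv2.imread('pics/a0.png'),cv2.imread('pics/a1.png')]))
E
```

```text
time_s: 29.6
tool_pos: [0.4957, 0.2736, 0.0735]
tool_rot: [179.9, -0.0, 90.0]
force: [0.2, 0.5, -6.2]
grip_width: 0.0293
time_s 29.7
tool_pos [0.4958 0.2737 0.0738]
tool_rot [ 1.799188e+02 -5.210000e-02  8.996850e+01]
force [ 1.0099 -0.4741 -6.2211]
wrist_torque [-0.0028 -0.0235  0.017 ]
grip_width 0.0296
```

View pics/f7.png

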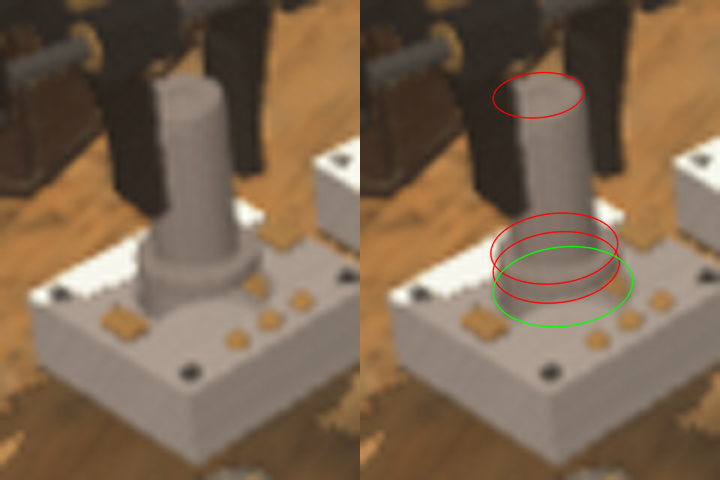

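```bash
python3 -m pendant '[[-0.01,0,0,0,0,0],[-0.014,0,0.03,0,0,0],[-0.014,0,0.05,0,0,0],[-0.014,0,0.05,0,0,0],[-0.014,0,0.05,0,0,0],[-0.014,0,0.05,0,0,0],[-0.014,0,0.05,0,0,0],[-0.014,0,0.05,0,0,0]]'
python3 - <<'E'
from ov import *
C=cams();g=dict(C['scene']); p=obs()['tool_pos']
cv2.imwrite('pics/t.png',C['top']['frame'][120:240,200:360,::-1])
g['frame']=np.clip((g['frame']/255.)**.6*255,0,255).astype(np.uint8)
ov(g,None,0,None,(230,190,290,240),'pics/a0.png',12)
ov(g,p,p[2]-.035,(.4955,.272),(230,190,290,240),'pics/a1.png',12)
E
```

```text
time_s: 30.7
tool_pos: [0.4952, 0.272, 0.068]
tool_rot: [180.0, -0.0, 90.0]
force: [-0.0, -0.2, -6.1]
grip_width: 0.0292
time_s 30.8
tool_pos [0.4953 0.2719 0.068 ]
tool_rot [ 1.799946e+02 -1.600000e-03  8.996970e+01]
force [-0.2199  0.6446 -7.0493]
wrist_torque [ 0.054   0.0212 -0.0864]
grip_width 0.0294
```

View pics/a0.png

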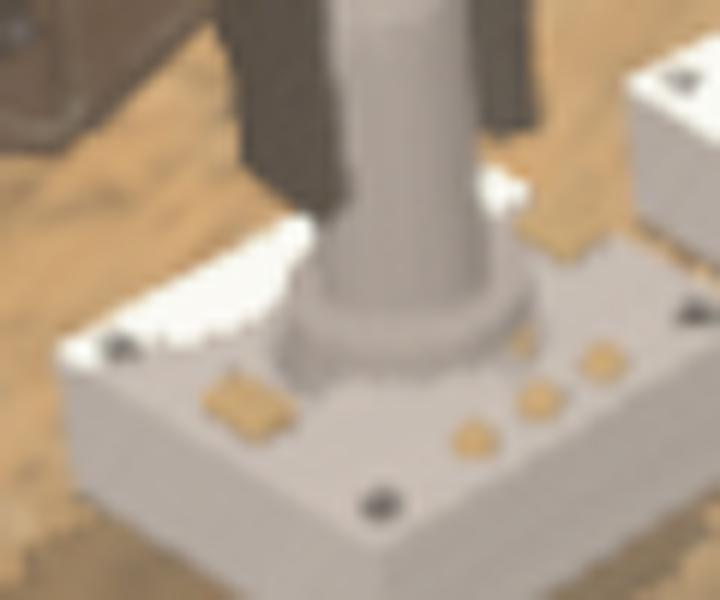

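View pics/a1.png

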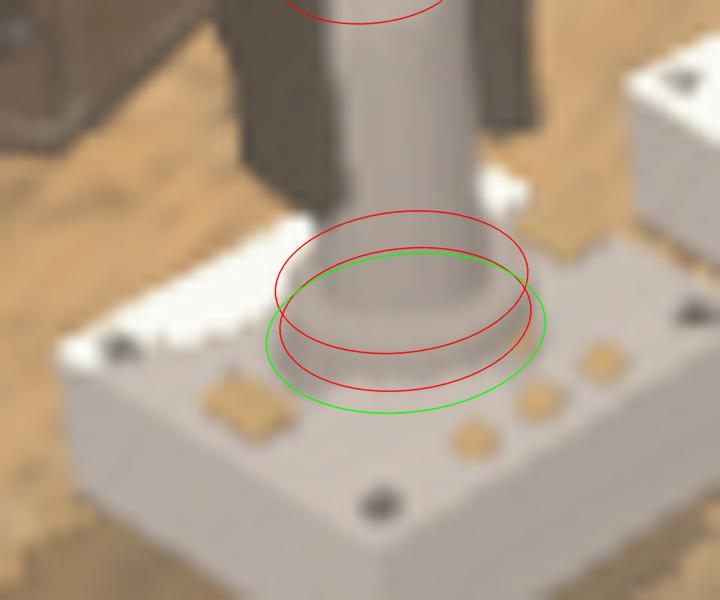

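```bash
python3 -m pendant '[[0,0,0.02,0,0,0],[0.003,0.002,0.04,0,0,0],[0.003,0.002,0.06,0,0,0],[0.003,0.002,0.08,0,0,0],[0.003,0.002,0.1,0,0,0],[0.003,0.002,0.1,0,0,0],[0.003,0.002,0.1,0,0,0],[0.003,0.002,0.1,0,0,0]]'
```

```text
time_s: 31.8
tool_pos: [0.4955, 0.2723, 0.0581]
tool_rot: [180.0, -0.0, 90.0]
force: [0.3, 0.6, -5.5]
grip_width: 0.0296
```

No contact, so it is inside the mouth. Floor contact is expected at TCP z of about 0.041.

```bash
python3 -m pendant '[[0,0,0.01,0,0,0],[0,0,0.02,0,0,0],[0,0,0.03,0,0,0],[0,0,0.04,0,0,0],[0,0,0.05,0,0,0],[0,0,0.06,0,0,0],[0,0,0.06,0,0,0],[0,0,0.06,0,0,0]]'
python3 -m pendant '[[0,0,0.01,0,0,0],[0,0,0.02,0,0,0],[0,0,0.03,0,0,0],[0,0,0.04,0,0,0],[0,0,0.05,0,0,0],[0,0,0.05,0,0,0],[0,0,0.05,0,0,0],[0,0,0.05,0,0,0]]'
```

```text
time_s: 32.8
tool_pos: [0.4966, 0.2729, 0.0541]
tool_rot: [179.9, -0.1, 90.0]
force: [-2.0, -1.6, 8.2]
grip_width: 0.0293
time_s: 33.8
tool_pos: [0.4961, 0.2726, 0.0472]
tool_rot: [179.9, -0.0, 90.0]
force: [1.1, -0.2, 3.3]
grip_width: 0.0298
```

```bash
python3 -m pendant '[[0,0,0.01,0,0,0],[0,0,0.02,0,0,0],[0,0,0.03,0,0,0],[0,0,0.04,0,0,0],[0,0,0.04,0,0,0],[0,0,0.04,0,0,0],[0,0,0.04,0,0,0],[0,0,0.04,0,0,0]]'
python3 -m pendant '[[0,0,0.005,0,0,0],[0,0,0.01,0,0,0],[0,0,0.015,0,0,0],[0,0,0.02,0,0,0],[0,0,0.02,0,0,0],[0,0,0.02,0,0,0],[0,0,0.02,0,0,0],[0,0,0.02,0,0,0]]'
```

```text
time_s: 34.8
tool_pos: [0.4953, 0.2721, 0.0429]
tool_rot: [-180.0, 0.0, 90.0]
force: [0.1, -0.0, -6.6]
grip_width: 0.0296
time_s: 35.8
tool_pos: [0.4955, 0.2723, 0.0411]
tool_rot: [180.0, -0.0, 90.0]
force: [-0.2, -1.0, -4.9]
grip_width: 0.0297
```

```bash
python3 -m pendant '[[0,0,0.003,0,0,0],[0,0,0.006,0,0,0],[0,0,0.01,0,0,0],[0,0,0.013,0,0,0],[0,0,0.016,0,0,0],[0,0,0.016,0,0,0],[0,0,0.016,0,0,0],[0,0,0.016,0,0,0]]'
```

```text
time_s: 36.8
tool_pos: [0.4957, 0.2723, 0.041]
tool_rot: [180.0, -0.0, 90.0]
force: [-4.6, -3.6, 8.5]
grip_width: 0.0293
```

```bash
python3 -m pendant '[[0,0,-0.01,0,0,0],[0,0,-0.01,0,0,0],[0,0,-0.01,0,0,0],[0,0,-0.01,0,0,0],[0,0,-0.01,0,0,0],[0,0,-0.01,0,0,0],[0,0,-0.01,0,0,0],[0,0,-0.01,0,0,0]]' 60
python3 -m pendant '[[0,0,-0.1,0,0,0],[0,0,-0.3,0,0,0],[0,0,-0.5,0,0,0],[0,0,-0.7,0,0,0],[0,0,-0.9,0,0,0],[0.1,0,-1,0,0,0],[0.3,0,-1,0,0,0],[0.6,0,-1,0,0,0]]'
python3 -m pendant '[[0.2,0,0,0,0,0],[0.4,0,0,0,0,0],[0.7,0,0,0,0,0],[1,0,0,0,0,0],[1,0,0,0,0,0],[1,0,0,0,0,0],[1,0,0,0,0,0],[1,0,0,0,0,0]]'
python3 - <<'E'
from ov import *
C=cams();g=C['scene']; obs()
cv2.imwrite('pics/full.png',cv2.resize(g['frame'][120:290,180:430,::-1],None,fx=3.2,fy=3.2))
cv2.imwrite('pics/topf.png',cv2.resize(C['top']['frame'][130:250,180:450,::-1],None,fx=2.9,fy=2.9))
ov(g,(.4955,.2722),.006,(.4955,.272),(230,170,290,250),'pics/a0.png',6)
ov(g,(.4962,.1475),.006,(.496,.1475),(280,140,340,220),'pics/a1.png',6)
cv2.imwrite('pics/f8.png',np.hstack([cv2.imread('pics/a0.png'),cv2.imread('pics/a1.png')]))
E
```

```text
time_s: 37.8
tool_pos: [0.4954, 0.2723, 0.0404]
tool_rot: [180.0, -0.0, 90.0]
force: [-0.4, -0.7, 0.1]
grip_width: 0.06
time_s: 38.8
tool_pos: [0.4951, 0.3335, 0.1397]
tool_rot: [-180.0, 0.0, 89.9]
force: [0.2, 0.5, -0.3]
grip_width: 0.0604
time_s: 39.8
tool_pos: [0.496, 0.4313, 0.1406]
tool_rot: [180.0, 0.0, 89.9]
force: [-0.0, -0.1, -0.0]
grip_width: 0.0598
time_s 39.9
tool_pos [0.4958 0.4317 0.1406]
tool_rot [ 1.799799e+02 -4.600000e-03  8.992150e+01]
force [0.5144 0.443  0.0666]
wrist_torque [ 0.0433  0.0513 -0.035 ]
grip_width 0.0598
```

View pics/full.png

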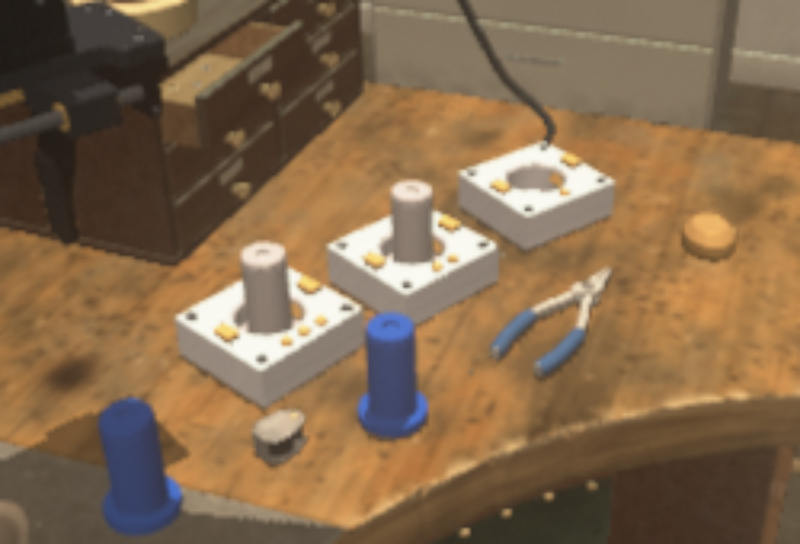

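View pics/f8.png

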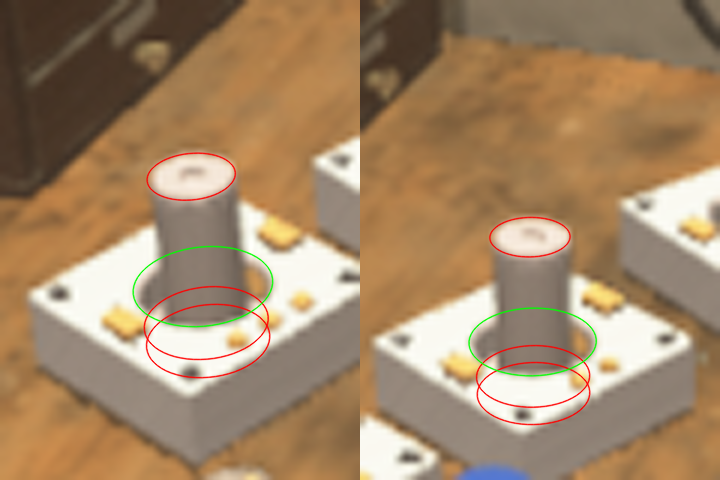

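View pics/topf.png

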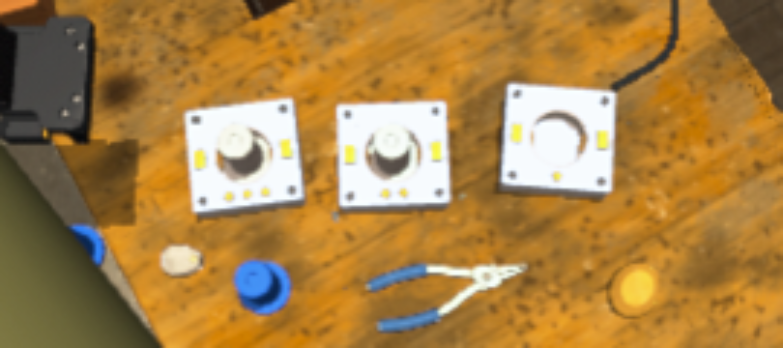

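Both hubs stand home and upright with tops matching the model. The pliers, wax and loupe are where they were, and the arm is clear.

```bash
python3 -c "
from cell import env
print(env.sign_off())"
```

```text
the job is handed in; nothing more can be done
None
```

Both hubs are pressed home in the holder for their weight and let go, and I handed the job in at about 40 s of the 58 s allowed. Sign-off gave no verdict.

| Hub | Weight felt | Kind | Holder | Floor contact (incl. hub weight) |
|---|---|---|---|---|
| Left, starting at about (0.513, 0.399) | about 3.4 N | filled | two studs | about 12 N |
| Right, starting at about (0.474, −0.140) | about 6.5 N | solid | three studs | about 15 N |

- **Pressing:** each hub went past the catches in small steps until the force showed it on the floor. The highest force I read was about 15 N. I only saw readings at the end of each one-second move, so I did not record the peaks in between.
- **Final pictures:** both hub tops match a fully seated, upright hub to within about half a pixel (about 1 mm). The pliers, wax lump, loupe and blue look-alikes look unmoved, and the gripper was well clear at 0.14 m up.
- **Small disagreements:** while I held each hub over its holder, the picture and the arm position differed by about 1 pixel (about 2 mm). Neither hub showed any sideways force going into the mouth of its pocket. The solid hub's weight readings were noisy, from about 5 to 7 N.

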